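# Pop the blade drawer and catch it

## Robot

A 6-joint arm with a two-finger parallel gripper is mounted at the origin on the work surface. World frame = base frame: x ahead of the robot, y to its left, z up, the work surface at z = 0. Lengths are in mm, angles in degrees, forces in N, time in s.
With the tool pointing down it reaches from about 350 to 850 mm from the base axis. Payload 8.1 kg.
Tool frame: the origin (TCP) lies at the centre of the arm's flange, where the gripper is bolted on; the fingertips stand 173 mm ahead of it and the grasp point (between the pads) lies 155 mm ahead of it; z points along the fingers, y is the line along which they close (so a half turn about z gives the same grasp; the last joint's range is limited). The gripper opens to 85 mm and grips with 20 to 120 N. Pads are 22 mm wide; open, the fingers measure 114 mm over their backs; the gripper's body (76 mm by 85 mm) begins 54 mm behind the grasp point. The pads swing forward as they close: fully open they stand 13 mm farther back than shut.
Start: joints at [-80.18, 7.471, 85.268, -0, 87.261, -4.893], TCP at [152.413, -580.325, 404.692] pointing down, gripper open.
Joint ranges: [-169.43, 169.43], [-51.17, 129.36], [1.28, 143.12], [-76.62, 256.62], [0, 156.53], [-152.29, 152.29]. Speed limits (degrees/s): [136.94, 136.94, 159.86, 180, 180, 180].

## Interface

Orientations are given as [roll, pitch, yaw] about the fixed x, y, z axes, in that order (R = Rz(yaw) Ry(pitch) Rx(roll)).
In Python, from bench import * gives the robot as it stands.
- The arm moves only by the shell command python3 -m jog 'ROWS' [FORCE]. ROWS is text: rows parted by semicolons, each of 7 numbers parted by spaces: the shift along the tool's x, y, z scaled (see below), then the turn, a rotation vector about the tool's x, y, z scaled (see below), then the closure, from -1 (fully open) to 1 (shut). In form: tx ty tz wx wy wz hand; .... A call has 1 to 5 rows; each row shifts and turns the commanded pose from where the row before left it, along the tool's axes as they then stand; what a row does not reach is not made up. The controller multiplies each number of a shift by 0.1 m and each number of a turn by 60 degrees. A row lasts 1/8 s, in which the tool goes at most 62.5 mm and 10.7 degrees, less where a joint would pass 70% of its speed; a pose out of reach is approached as far as the arm can. A call with a number of a shift or a turn outside -1 to 1 is refused whole. A call with a gripper value outside its range is refused whole. The fingers move at their own pace and stop on an object; FORCE is the grip in N (left out, the last holds). Time passes only in rows, so rows that do not move let the fingers close. It gives the time, the measured TCP pose, the force, the opening and the grip force at its end, in the units of the state.
- sense(): the state, without advancing time (a new reading comes with each control period).
- snapshot(name): name is "scene" or "side" or "wrist"; returns a dict with "img" (480x640x3 uint8, red, green, blue), "fx", "fy", "cx", "cy" (pixels), "dist" ([k1, k2, p1, p2, k3] as OpenCV has them; the pictures are not rectified), "extrinsics" (4x4, takes a point from camera to world coordinates). Camera axes: x right, y down, z forward; pixel columns grow to the right and rows downward; lengths in mm; the calibration is good to about 2 mm. A picture is of the moment at which its call begins. There is no depth.
- hand_in(): hands the job in; it is judged then, once.
The state is a dict: "time": time; "joint_pos": joint angles; "qd": joint speeds; "joint_efforts": joint torques, N m; "tool_pos": TCP position; "tcp_rot": TCP orientation; "ft_force": force on the tool from outside, world axes, zero at the start; "wrist_torque": the same for the moment, N m; "finger_gap": finger opening in mm; "grip_force": force on a finger pad.
Only numpy, scipy, OpenCV 4.12 (cv2) and the standard library are available. Lean on these libraries where they do the work, as an engineer would, in place of code of your own. Each camera call takes 0.05 s, during which the arm holds its last target. There are 200 camera calls.

## Task

Press the key on top of the blade dispenser to pop out its white drawer of spare razor heads, let go of the key, and stop the sliding drawer with a fingertip when it is at least 20 mm out but before its front reaches the open end of the guide. Only press and touch: leave everything else on the bamboo tray where it is. Finish while holding: the finger still bears on the popped drawer and keeps it still, with the key back up and untouched.

Things in the scene. Friction and masses are not known exactly. Their poses are not given: they have to be found in the camera images.
- dispenser: Fixed. Grey housing 110 mm deep (x), 124 wide, top 46 mm above its underside; before it a guide plate 124 wide, 6 thick, 87 long, side rails 5 mm higher. Origin: centre of the housing's underside, 10 mm above the work surface. x runs from front to back, z up: housing front at x = -55 mm, guide's open end at x = -142 mm. The front looks roughly to the robot.
- key_top (a point): Centre of the top face of the steel press key, a 40 (x) x 48 (y) mm pad on the housing's top, 58 mm above the dispenser's underside when up; at x = -5 mm of the dispenser. It moves down with the key.
- key (a joint): How far the key is pressed, m: 0 up, 0.008 fully down. Spring: 1.8 N to start, 4.2 N fully down. Pressed beyond 5 mm and kept there for about 0.4 s it unlatches the drawer (after a shorter tap the latch may catch again: just press again). Let go, it springs up, though it may stay part-way down until the drawer has moved 10 mm.
- carriage (a joint): How far the popped drawer has slid out to the dispenser's -x, m: 0 shut and latched, 0.085 with its front at the guide's open end. Once unlatched, a weak damped spring slides it out: 15 mm/s at first, 20 mm out after 1.4 s, 50 after 4 s, 80 after 7.6 s. It pushes with 0.5 to 1.5 N only: a still finger in front of it, or resting on it, stops it.
- carriage_front (a point): Middle of the top front edge of the drawer; at x = -57 mm of the dispenser when shut. The drawer is one white plastic block 96 mm long (x), 110 wide and 22 high, from 7 to 29 mm above the dispenser's underside (just over the guide plate), with three razor heads sunk flush in its flat top. Its rear stays in the housing.
- guide_end (a point): Middle of the open end of the guide, on the guide plate's upper face (6 mm above the dispenser's underside), at x = -142 mm, y = 0 of the dispenser.
- bamboo_tray: Fixed bamboo tray 400 x 640 mm, floor 10 mm thick, rim 22 mm high; origin at the centre of its underside.
- bowl: White ceramic shaving bowl, 100 mm across, 50 mm high, loose; origin at the centre of its underside. Leave alone.
- brush: Wooden shaving brush standing upright, 42 mm across, 105 mm high, loose; origin under its centre. Leave alone.
- jar: Clear plastic jar with a white twist cap, 70 mm across, 68 mm high, loose; origin under its centre. Leave alone.
- comb: Flat steel comb 150 (x) x 30 mm, 5 mm thick, lying beside the guide, loose; origin under its centre. Leave alone.
- mirror: Small folding mirror standing half-open behind the dispenser, 90 mm high, about 80 mm wide, loose; origin under its middle. Leave alone.
- razor: Steel safety razor lying beside the dispenser, 122 mm long (x), 42 mm wide at the head, 13 mm high, loose; origin under its middle. Leave alone.
- soap: Round cake of shaving soap, 68 mm across, 22 mm high, loose; origin under its centre. Leave alone.

How it is judged:
By the outcome, as a careful person would: the job done as asked, in the order asked, and still so for the second after the job is handed in, while the arm keeps its last pose, push and grip.
It also fails if it takes over 29 s, if anything falls off the work surface, if the arm or the gripper's body presses on something with over 40 N, if the wrist force passes 120 N, or if a joint passes its speed limit or range.

## Working session

There is one attempt and no reset: what is moved stays moved. The work goes in short steps, Python scripts to look and compute and a shell command to move; the robot and the scene stay as the last step left them, time stands still between calls to the robot, and variables do not carry over. Pictures are saved under pics/ and viewed, at most 10 in all, crops included, and the job is handed in when it is done.

```bash
mkdir -p pics; ls
python3 - <<'E'
from bench import *
import cv2
for n in ("scene","side"):
    s=snapshot(n); cv2.imwrite(f"pics/{n}0.png",s["img"][:,:,::-1])
    print(n,s["fx"],s["fy"],s["cx"],s["cy"],s["dist"]);print(s["extrinsics"])
s=sense();print(s["time"],s["tool_pos"],s["tcp_rot"],s["ft_force"],s["finger_gap"])
E
```

```text
pics
scene 528.0657268201913 528.0657268201913 316.5909092645536 237.55459072803 [-0.10208397  0.          0.          0.          0.        ]
[[-6.02979460e-01  6.43976636e-01 -4.70860769e-01  1.01793940e+03]
 [ 7.97726943e-01  4.81628635e-01 -3.62857524e-01  3.65652989e+02]
 [-6.89173891e-03 -5.94413955e-01 -8.04129687e-01  7.68531025e+02]
 [ 0.00000000e+00  0.00000000e+00  0.00000000e+00  1.00000000e+00]]
side 448.4008147018559 448.4008147018559 319.60802123065974 236.15401094850907 [-0.04885523  0.          0.          0.          0.        ]
[[-9.53767184e-01 -2.38789311e-01  1.82504309e-01  4.46751498e+02]
 [-3.00377265e-01  7.36986633e-01 -6.05495006e-01  4.87434858e+02]
 [ 1.00824991e-02 -6.32321412e-01 -7.74640546e-01  6.49875988e+02]
 [ 0.00000000e+00  0.00000000e+00  0.00000000e+00  1.00000000e+00]]
0.1 [ 152.38278337 -580.10504326  403.74594205] [-1.79903241e+02 -8.19644486e-03  1.47124605e+01] [ 0.00089146  0.47215278 -0.86065116] 85.47381775061466
```

View pics/scene0.png

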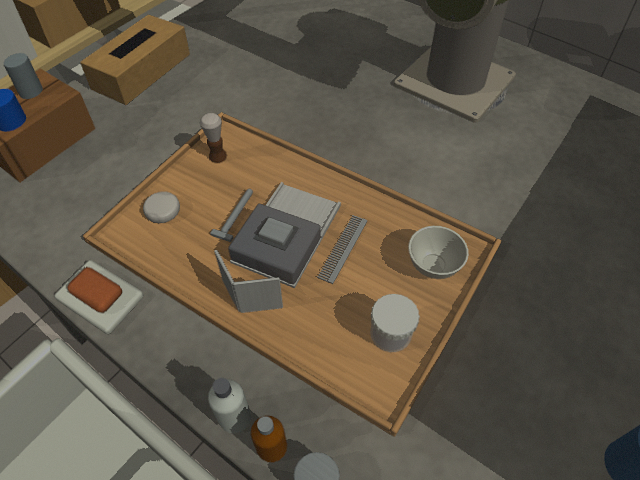

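View pics/side0.png

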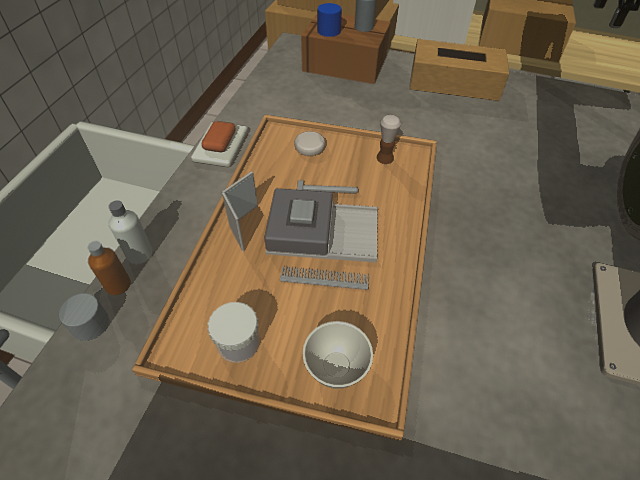

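The scene view shows the dispenser at about (276,240), with its key at (277,230) and its guide running up-right to (305,205). In the side view the key is at (302,211) and the guide's open end at x≈378, y 206–260. I'll zoom both for exact corners.

Run:
```python
import cv2,numpy as np
a=cv2.imread("pics/scene0.png")[170:290,220:350];b=cv2.imread("pics/side0.png")[175:295,255:385]
f=lambda i:cv2.resize(i,(400,369),interpolation=cv2.INTER_CUBIC)
cv2.imwrite("pics/zoom.png",np.clip(np.hstack([f(a),f(b)])*1.4,0,255).astype(np.uint8))
```

```text
(no output)
```

View pics/zoom.png

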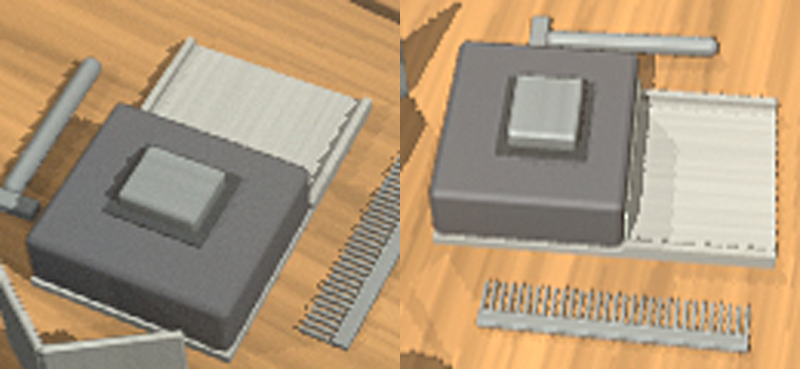

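```bash
cat > h.py <<'E'
from bench import *
import cv2,numpy as np
def cast(s,uv,z):
    K=np.array([[s["fx"],0,s["cx"]],[0,s["fy"],s["cy"]],[0,0,1]])
    p=cv2.undistortPoints(np.array(uv,float).reshape(-1,1,2),K,np.array(s["dist"],float))[:,0]
    E=np.array(s["extrinsics"]); d=np.c_[p,np.ones(len(p))]@E[:3,:3].T; o=E[:3,3]
    return o+d*((z-o[2])/d[:,2])[:,None]
E
python3 - <<'E'
from h import *
k=130/400
for n,o,key,rail in (("scene",(220,170),[(150,148),(224,168),(202,212),(122,190)],[(192,42),(367,100)]),("side",(255,175),[(115,77),(177,77),(177,137),(111,135)],[(377,99),(377,245)])):
    s=snapshot(n); f=lambda l:np.array(l)*k+o
    a=cast(s,f(key),68);b=cast(s,f(rail),21)
    print(n,a.round(1).tolist(),a.mean(0).round(1),b.round(1).tolist(),b.mean(0).round(1))
    d=a.mean(0)-b.mean(0);print(np.hypot(*d[:2]),np.degrees(np.arctan2(d[1],d[0])))
E
```

```text
scene [[623.6, -40.3, 68.0], [610.1, 1.2, 68.0], [640.5, 10.4, 68.0], [655.0, -33.7, 68.0]] [632.3 -15.6  68. ] [[517.3, -101.1, 21.0], [490.7, 13.3, 21.0]] [504.  -43.9  21. ]
131.41386635892493 12.413928210569061
side [[655.4, -32.1, 68.0], [621.0, -43.2, 68.0], [606.6, 1.0, 68.0], [642.3, 11.0, 68.0]] [631.4 -15.8  68. ] [[510.8, -106.7, 21.0], [485.6, 4.5, 21.0]] [498.2 -51.1  21. ]
137.7524114160591 14.857886727917041
```

```bash
python3 -m jog '0.47 -0.33 0 0 0 0 1; 0.47 -0.33 0 0 0 0 1; 0.47 -0.33 0 0 0 0 1; 0.47 -0.33 0 0 0 0 1; 0.47 -0.33 0 0 0 0 1' && python3 -m jog '0.47 -0.33 0 0 0 0 1; 0.47 -0.33 0 0 0 0 1; 0.47 -0.33 0 0 0 0 1; 0.47 -0.33 0 0 0 0 1; 0 0 0 0 0 0 1'
```

```text
time: 0.82
tool_pos: [338.6, -359.4, 404.6]
tcp_rot: [180.0, -0.0, 14.7]
ft_force: [0.6, -1.1, -0.8]
finger_gap: -0.1
grip_force: 0.0
time: 1.45
tool_pos: [487.8, -182.4, 404.4]
tcp_rot: [-179.9, -0.0, 15.0]
ft_force: [-1.7, -0.7, 0.7]
finger_gap: -0.0
grip_force: 0.0
```

```bash
python3 -m jog '0.45 -0.41 0 0 0 0 1; 0.45 -0.41 0 0 0 0 1; 0.45 -0.42 0 0 0 0 1; 0 0 0 0 0 0 1; 0 0 0 0 0 0 1'
python3 - <<'E'
from h import *
s=snapshot("wrist");cv2.imwrite("pics/w1.png",s["img"][:,:,::-1]);q=sense();print(q["tool_pos"],q["tcp_rot"],q["ft_force"])
E
```

```text
time: 2.08
tool_pos: [584.9, -32.1, 404.3]
tcp_rot: [180.0, 0.1, 14.7]
ft_force: [-0.3, -0.2, 0.9]
finger_gap: -0.1
grip_force: 0.0
[584.76591957 -32.64602074 404.44834633] [1.79981377e+02 4.93180907e-02 1.46557428e+01] [-0.04691839  0.1830885   0.3697524 ]
```

View pics/w1.png

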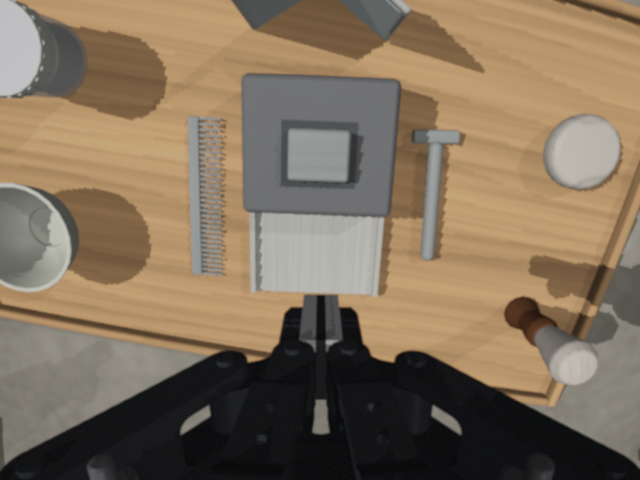

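The wrist view shows the key's top face at about (288–350, 128–181). The guide's open end runs from (252,292) to (378,296), and the shut fingers hang just in front at (321,300). The tool is nearly aligned with the dispenser.

Run:
```python
from h import *
s=snapshot("wrist");q=sense();t=np.array(q["tool_pos"])
k=cast(s,[(288,128),(350,129),(350,181),(288,180)],68).mean(0);r=cast(s,[(252,292),(378,296)],21)
h=cast(s,[(245,75),(399,81)],54)
g=r.mean(0);print(k,r,g,np.hypot(*(k-g)[:2]))
e=r[1]-r[0];yaw=np.degrees(np.arctan2(e[0],-e[1]));d=h[1]-h[0]
print("yaw",yaw,np.degrees(np.arctan2(d[0],-d[1])),np.degrees(np.arctan2(*(k-g)[1::-1])))
a=np.radians(q["tcp_rot"][2]);c,sn=np.cos(a),np.sin(a)
for p in (k,g): d=p-t;print(c*d[0]+sn*d[1],sn*d[0]-c*d[1],t[2]-173-p[2])
```

```text
[633.33993181 -19.42585557  68.        ] [[ 486.28641614   10.21866928   21.        ]
 [ 513.38462307 -110.25390851   21.        ]] [499.83551961 -50.01761961  21.        ] 136.9645359445043
yaw 12.676706323908592 12.540355768655777 12.90618659348099
50.45651881425904 -0.7539919735576568 163.63152661783397
-86.44693226298158 -4.844125178600439 210.63152661783397
```

```bash
python3 -m jog '0.5 -0.02 0.2 0 0 0.033 1; 0 0 0.5 0 0 0 1; 0 0 0.5 0 0 0 1; 0 0 0.34 0 0 0 1; 0 0 0 0 0 0 1'; python3 -m jog '0 0 0 0 0 0 1; 0 0 0 0 0 0 1'
python3 - <<'E'
from h import *
for n in("side",):
    s=snapshot(n);cv2.imwrite("pics/s2.png",cv2.resize(s["img"][150:300,220:420,::-1],(800,600)))
q=sense();print(q["tool_pos"],q["tcp_rot"],q["ft_force"])
E
```

```text
time: 2.8
tool_pos: [630.9, -18.2, 247.1]
tcp_rot: [-179.9, 0.4, 12.6]
ft_force: [-0.8, 0.0, -0.4]
finger_gap: 0.0
grip_force: 0.0
time: 3.05
tool_pos: [634.1, -17.3, 253.7]
tcp_rot: [179.9, -0.2, 12.7]
ft_force: [-0.4, -0.6, -0.0]
finger_gap: 0.4
grip_force: 0.0
[633.97844827 -17.15090559 253.41431921] [179.92492039  -0.22251891  12.71228088] [ 0.57320674  0.40132133 -0.51455264]
```

View pics/s2.png

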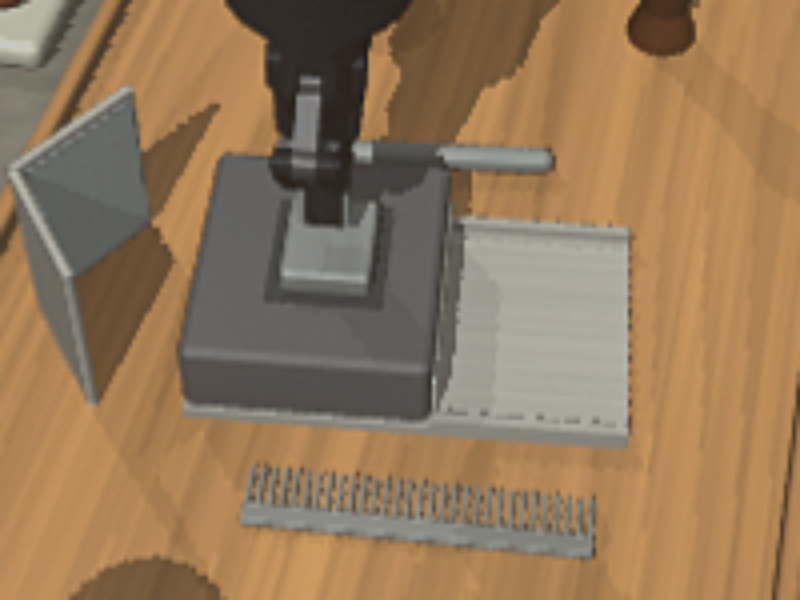

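The fingertips hang over the pad of the key (about 325,215 in the crop), roughly 12 mm above it. I'll press gently and watch the force.

```bash
python3 -m jog '0 0 0.05 0 0 0 1; 0 0 0.05 0 0 0 1; 0 0 0.03 0 0 0 1; 0 0 0.02 0 0 0 1; 0 0 0 0 0 0 1'; python3 -m jog '0 0 0.02 0 0 0 1; 0 0 0 0 0 0 1'; python3 -m jog '0 0 0.01 0 0 0 1'
```

```text
time: 3.72
tool_pos: [633.2, -16.7, 235.8]
tcp_rot: [180.0, -0.0, 12.7]
ft_force: [0.3, 0.6, 3.8]
finger_gap: 0.2
grip_force: 1.6
time: 3.98
tool_pos: [633.1, -16.7, 233.8]
tcp_rot: [180.0, -0.0, 12.7]
ft_force: [0.6, 0.0, 3.2]
finger_gap: 0.2
grip_force: 1.9
time: 4.1
tool_pos: [633.2, -16.7, 233.4]
tcp_rot: [180.0, -0.0, 12.7]
ft_force: [-5.1, 0.9, 13.2]
finger_gap: 0.0
grip_force: 6.3
```

```bash
python3 -m jog '0 0 -0.005 0 0 0 1; 0 0 0 0 0 0 1; 0 0 0 0 0 0 1; 0 0 0 0 0 0 1'; python3 -m jog '0 0 -0.1 0 0 0 1; 0 0 -0.2 0 0 0 1'
python3 - <<'E'
from h import *
s=snapshot("side");cv2.imwrite("pics/s3.png",cv2.resize(s["img"][150:300,220:420,::-1],(800,600)))
q=sense();print(q["tool_pos"],q["tcp_rot"],q["ft_force"])
E
```

```text
time: 4.6
tool_pos: [633.1, -16.7, 233.5]
tcp_rot: [180.0, -0.0, 12.7]
ft_force: [0.3, 0.9, 5.3]
finger_gap: 0.1
grip_force: 2.8
time: 4.85
tool_pos: [632.2, -16.8, 262.5]
tcp_rot: [-179.9, 0.2, 12.7]
ft_force: [0.4, -0.2, -0.5]
finger_gap: -0.2
grip_force: 0.0
[633.70516839 -16.89177634 266.98085256] [ 1.79949124e+02 -1.30043300e-01  1.27325524e+01] [1.94223827 0.14113198 1.99411201]
```

View pics/s3.png

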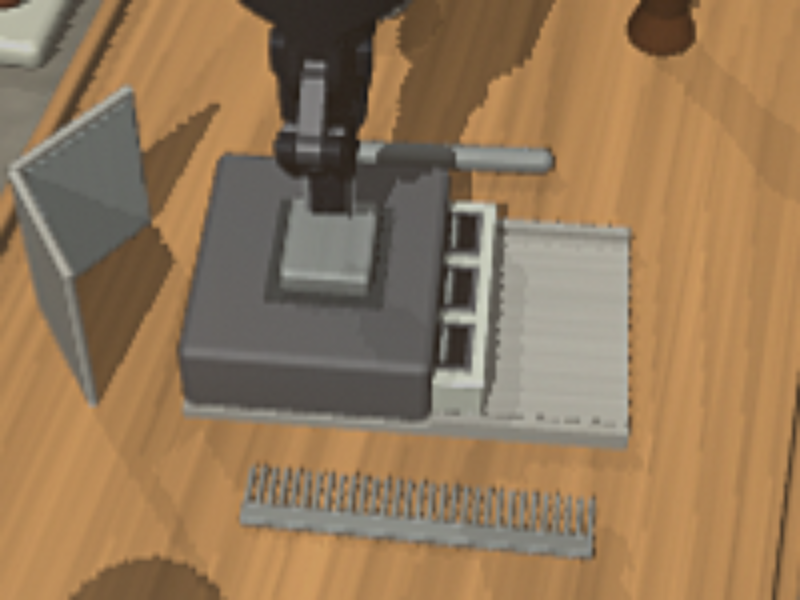

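The drawer has popped, and its front edge at x≈495 in the crop puts it about 22 mm out. The finger is clear of the key, so I'll now set it down ahead of the drawer.

```bash
python3 -m jog '-0.4 0 0 0 0 0 1; -0.4 0 0 0 0 0 1; -0.38 0 0.1 0 0 0 1; 0 0 0.25 0 0 0 1; 0 0 0.18 0 0 0 1'; python3 -m jog '0 0 0.07 0 0 0 1; 0 0 0.05 0 0 0 1'
python3 - <<'E'
from h import *
s=snapshot("side");cv2.imwrite("pics/s4.png",cv2.resize(s["img"][150:300,220:420,::-1],(800,600)))
q=sense();print(q["time"],q["tool_pos"],q["tcp_rot"],q["ft_force"])
E
```

```text
time: 5.52
tool_pos: [517.7, -42.9, 210.1]
tcp_rot: [180.0, -0.0, 12.7]
ft_force: [0.3, 0.6, -0.2]
finger_gap: 0.0
grip_force: 0.0
time: 5.78
tool_pos: [518.4, -42.7, 198.2]
tcp_rot: [180.0, -0.0, 12.7]
ft_force: [-0.4, 0.2, 0.2]
finger_gap: 0.2
grip_force: 0.0
5.825 [518.21958471 -42.69364666 197.68732456] [-1.79990599e+02  2.06545220e-02  1.27473070e+01] [-0.10878957  0.16883348  0.30965554]
```

View pics/s4.png

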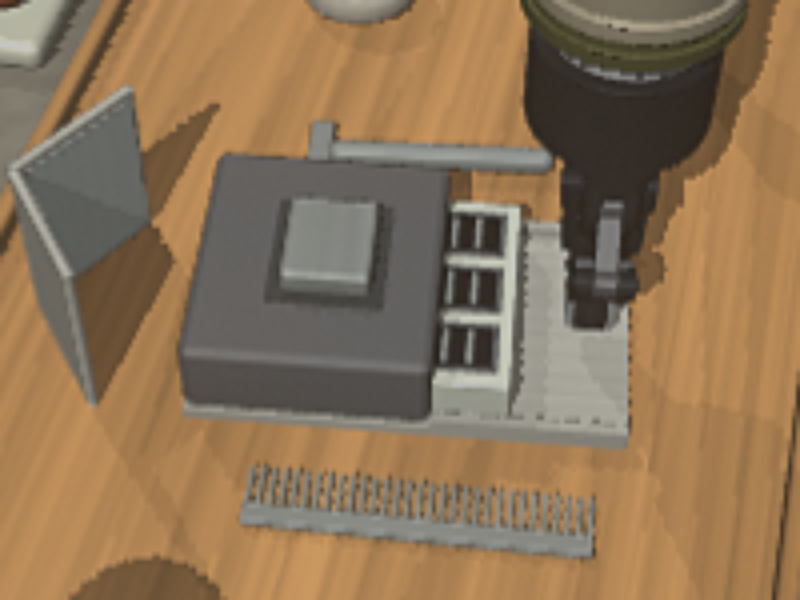

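The finger stands at (590,315) in the crop, ahead of the drawer, whose front at x≈518 is still sliding. The key is up. I'll hold still and let the drawer run onto the finger.

```bash
R='0 0 0 0 0 0 1; 0 0 0 0 0 0 1; 0 0 0 0 0 0 1; 0 0 0 0 0 0 1; 0 0 0 0 0 0 1'
cat > m.py <<'E'
from h import *
cv2.imwrite("pics/a.png",snapshot("side")["img"][:,:,::-1])
E
python3 -m jog '0 0 0 0 0 0 1; 0 0 0 0 0 0 1; 0 0 0 0 0 0 1; 0 0 0 0 0 0 1; 0 0 0 0 0 0 1' >/dev/null
python3 -m jog '0 0 0 0 0 0 1; 0 0 0 0 0 0 1; 0 0 0 0 0 0 1; 0 0 0 0 0 0 1; 0 0 0 0 0 0 1' >/dev/null
python3 -m jog '0 0 0 0 0 0 1; 0 0 0 0 0 0 1; 0 0 0 0 0 0 1; 0 0 0 0 0 0 1; 0 0 0 0 0 0 1' >/dev/null
python3 -m jog '0 0 0 0 0 0 1; 0 0 0 0 0 0 1; 0 0 0 0 0 0 1; 0 0 0 0 0 0 1; 0 0 0 0 0 0 1'
python3 m.py
python3 -m jog '0 0 0 0 0 0 1; 0 0 0 0 0 0 1; 0 0 0 0 0 0 1; 0 0 0 0 0 0 1; 0 0 0 0 0 0 1'
python3 - <<'E'
from h import *
a=cv2.imread("pics/a.png").astype(int);b=snapshot("side")["img"][:,:,::-1]
d=np.abs(a-b).max(2)[190:265,325:385];print("changed px",(d>25).sum())
cv2.imwrite("pics/s5.png",cv2.resize(b[150:300,220:420],(800,600)))
E
```

```text
time: 8.32
tool_pos: [517.9, -42.8, 198.2]
tcp_rot: [-180.0, 0.0, 12.7]
ft_force: [-1.0, -1.3, 1.0]
finger_gap: 0.0
grip_force: 0.5
time: 9.0
tool_pos: [517.9, -42.8, 198.2]
tcp_rot: [-180.0, 0.0, 12.7]
ft_force: [-1.0, -0.3, 0.3]
finger_gap: 0.1
grip_force: 0.5
changed px 12
```

View pics/s5.png

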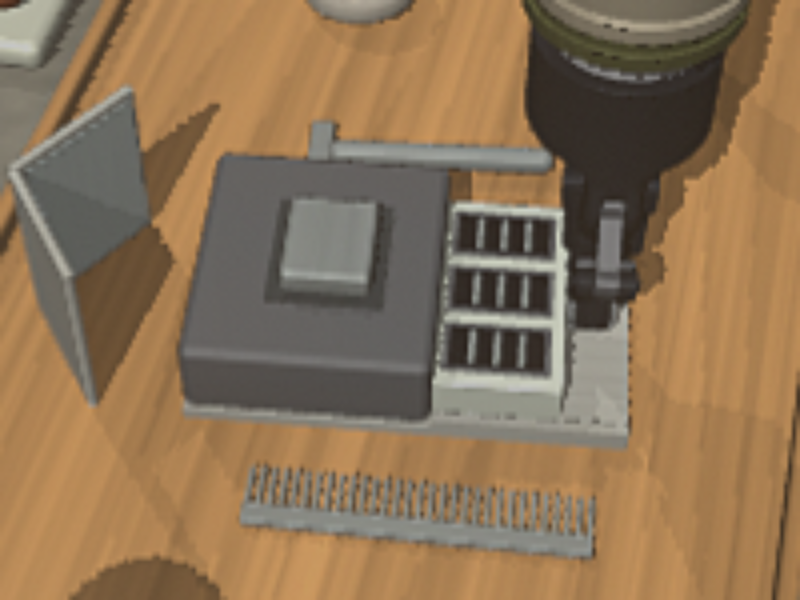

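The drawer's front is against the finger at x≈568 in the crop, about 55 mm out. The force has settled at about -1 N, nothing is moving any more, and the key is up.

```bash
python3 -c "
from bench import *
print(hand_in())"
```

```text
the job is handed in; nothing more can be done
None
```

The job is handed in at about 9 s: the key was pressed and let go, and the finger now holds the popped drawer still about 55 mm out, short of the guide's open end, with the key back up and untouched.

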